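# Point out the dish to refill

### The arm

A 6-joint arm with a two-finger parallel gripper is mounted at the origin on the work surface. World frame = base frame: x ahead of the robot, y to its left, z up, the work surface at z = 0. Lengths are in m, angles in rad, forces in N, time in s.
With the tool pointing down it reaches from about 0.4 to 0.825 m from the base axis. Payload 7 kg.
Tool frame: the origin (TCP) lies at the very end of the fingers, on their centre line; the grasp point (between the pads) lies 19 mm behind it; z points along the fingers, y is the line along which they close (so a half turn about z gives the same grasp; the last joint's range is limited). The gripper opens to 88 mm and grips with 3 to 60 N. Pads are 19 mm wide; open, the fingers measure 130 mm over their backs; the gripper's body (78 mm by 193 mm) begins 47 mm behind the grasp point.
Start: joints at [1.416, 0.359, 0.012, 0, -1.224, -0.288], TCP at [0.289, 0.61, 0.227] pointing down, gripper open.
Joint ranges: [-3.07, 3.07], [-1.43, 2.12], [-1.02, 1.25], [-3.03, 1.67], [-3.05, -0], [-3.03, 3.03]. Speed limits (rad/s): [2.39, 2.39, 3.01, 3.14, 3.14, 3.14].

### API

Orientations are given as a unit quaternion [x, y, z, w].
In Python, from bench import bot gives the robot as it stands.
- The arm moves only by the tool jog_arm, never from a script. Its argument "increments" is one flat list of numbers, 7 for each row, row after row: the turn, a rotation vector about the tool's x, y, z in degrees, then the shift along the tool's x, y, z in cm, then the opening in per cent of the stroke, from 0 (shut) to 100 (fully open). A call has 1 to 20 rows; each row shifts and turns the commanded pose from where the row before left it, along the tool's axes as they then stand; what a row does not reach is not made up. A row lasts 1/10 s, in which the tool goes at most 50 mm and 8.59 degrees, less where a joint would pass 70% of its speed; a pose out of reach is approached as far as the arm can. A call is refused whole if a number of a shift passes 5 or a number of a turn 8.59, either way. A call with a gripper value outside its range is refused whole. The fingers move at their own pace and stop on an object; "force" is the grip in N (left out, the last holds). Time passes only in rows, so rows that do not move let the fingers close. It gives the time, the measured TCP pose, the force, the opening and the grip force at its end, in the units of the state.
- bot.get_obs(): the state, without advancing time (a new reading comes with each control period).
- bot.camera(name): name is "scene" or "top"; returns (picture, depth): 384x512x3 uint8, red, green, blue; 384x512 float32, m along the optical axis (not along the pixel's ray), 0 where there is no reading.
- bot.calibration(name): a dict with "vfov" (degrees; the focal length in pixels is half the picture's height over the tangent of half this angle, whatever the lens; pixels are square), "cx", "cy" (the principal point, pixels), "cam_to_world" (4x4, takes a point from camera to world coordinates). Camera axes: x right, y down, z forward; pixel columns grow to the right and rows downward; lengths in m; the calibration is good to about 2 mm. A picture is of the moment at which its call begins. calibration takes no time and is no camera call.
- bot.close_job(): hands the job in; it is judged then, once.
Trained networks look in the newest picture that a camera, given by its name, has taken for a name from the list of things; names that differ only in an ending like _2 or _b are one class to them, and where a whole thing is asked for, a point or a joint stands for the part that bears it (a point fixed in the world has none). Each returns a list of dicts, best first, with "score" (0 to 1); they miss things now and then, are a little off and sometimes report something else, mostly with a low value. They report only what shows in the picture. A call takes as long as a camera call.
- bot.look_for(query, camera): "position" ([x, y, z] in m, in the coordinates of the camera as it stood for that picture, good to about 4 mm: the middle of the surface that is visible of it).
The state is a dict: "time": time; "joint_positions": joint angles; "joint_vel": joint speeds; "tau": joint torques, N m; "position": TCP position; "orientation": TCP orientation; "ft_force": force on the tool from outside, world axes, zero at the start; "ft_torque": the same for the moment, N m; "width": finger opening in m; "finger_force": force on a finger pad.
Only numpy, scipy, OpenCV 4.12 (cv2) and the standard library are available. Lean on these libraries where they do the work, as an engineer would, in place of code of your own. Each camera call takes 0.05 s, during which the arm holds its last target. There are 200 camera calls.

### The job

One dish on the board has run out of trimmings: call a colleague by pressing the call button right down and letting it up again, then point down at the empty dish, with the fingertips a few centimetres above its middle, and stay there for two seconds. Then point in the same way, from just above the lid, at the taller of the two jars, which it is to be refilled from; stay two seconds and finish still pointing there. Do not come down over the other dishes or the shorter jar as if to point at them, and touch and move nothing except the button.

Things in the scene. Friction and masses are not known exactly. Their poses are not given: they have to be found in the camera images.
- call_button (a joint): how far the call button is pressed, m: 0 up, 0.006 fully down; pressing it fully takes about 5 N; it springs back by itself
- call_button_top (a point): middle of the top of the call button's round grey cap (36 mm across, moves straight down when pressed) in a fixed white housing on the table; the place varies, on the left or right side of the board
- dish_empty: the dish to point at first: the only empty one of three equal round white ceramic dishes, 80 mm across, 26 mm high, wall 4 mm, loose; they stand in a row on the board, in any order. Origin: centre of its underside, z up
- dish_empty_rim (a point): centre of the mouth of the empty dish, level with its rim
- dish_hearts: equal dish, filled with little metal hearts (fill reaches no higher than the rim); origin: centre of its underside; not to be pointed at
- dish_hearts_rim (a point): centre of the mouth of the dish of hearts, level with its rim
- dish_buttons: equal dish, filled with little wooden buttons (fill reaches no higher than the rim); origin: centre of its underside; not to be pointed at
- dish_buttons_rim (a point): centre of the mouth of the dish of buttons, level with its rim
- board: fixed plywood board, 110 x 360 x 10 mm, on the table, that carries the three dishes in a row 115 mm apart along its y axis; origin: centre of its underside
- jar_tall: the jar to point at last: glass jar with flat aluminium lid, 68 mm across, 120 mm high, loose, beyond the board; origin: centre of its underside, z up
- jar_tall_lid (a point): centre of the top of the tall jar's lid
- jar_short: same kind of jar, 68 mm across but only 70 mm high, loose; origin: centre of its underside; not to be pointed at
- jar_short_lid (a point): centre of the top of the short jar's lid
- mug: blue mug, 80 mm across and 92 mm high, handle to its +y, loose, on the side of the board away from the button; origin: centre of its underside; leave alone
- spool: ribbon spool lying flat, 72 mm across, 30 mm high, loose; origin: centre of its underside; leave alone
- glue_gun: black hot glue gun lying on its side, about 210 x 170 x 34 mm, loose; origin: under the middle of its barrel, barrel along x, handle towards -y; leave alone
- marker: marker pen, 130 mm long, 13 mm thick, lying along its x beyond the jars, loose; origin: under its middle; leave alone

How it is judged:
By the outcome, as a careful person would: the job done as asked, in the order asked, and still so for the second after the job is handed in, with the robot touching nothing.
It also fails if it takes over 58 s, if anything falls off the work surface, if the arm or the gripper's body presses on something with over 40 N, if the wrist force passes 120 N, or if a joint passes its speed limit or range.

## Working session

There is one attempt and no reset: what is moved stays moved. The work goes in short steps, Python scripts to look and compute and a tool call to move; the robot and the scene stay as the last step left them, time stands still between calls to the robot, and variables do not carry over. Pictures are saved under pics/ and viewed, at most 10 in all, crops included, and the job is handed in when it is done.

Besides the shell and the picture viewer there is one more tool, called in YAML: its name, and indented under it one key for each argument. jog_arm: Moves the arm, as the interface text tells. Its arguments: {"type":"object","properties":{"increments":{"type":"array"},"force":{"type":"number"}},"required":["increments"]}

```bash
mkdir -p pics
cat > h.py <<'E'
from bench import bot
import numpy as np, cv2
from scipy.spatial.transform import Rotation as R
def w(cam,p):
    T=np.array(bot.calibration(cam)["cam_to_world"]); return T[:3,:3]@np.array(p)+T[:3,3]
def cloud(cam,d):
    c=bot.calibration(cam); f=d.shape[0]/2/np.tan(np.radians(c["vfov"]/2))
    v,u=np.mgrid[:d.shape[0],:d.shape[1]]
    P=np.stack([(u-c["cx"])*d/f,(v-c["cy"])*d/f,d],-1); T=np.array(c["cam_to_world"])
    return P@T[:3,:3].T+T[:3,3]
E
python3 - <<'E'
from h import *
for c in("top","scene"):
    p,d=bot.camera(c); cv2.imwrite(f"pics/{c}0.png",p[:,:,::-1]); np.save(f"{c}.npy",d)
    for q in("call_button_top","dish_empty","dish_hearts","dish_buttons","jar_tall","jar_short","mug","spool","glue_gun","marker"):
        print(c,q,[(round(r["score"],2),w(c,r["position"]).round(3).tolist()) for r in bot.look_for(q,c)[:3]])
    print(np.array(bot.calibration(c)["cam_to_world"]).round(2).tolist())
o=bot.get_obs();print(o["time"],o["position"],o["orientation"],R.from_quat(o["orientation"]).as_matrix().round(3))
E
```

```text
top call_button_top []
top dish_empty [(0.59, [0.498, -0.069, 0.015])]
top dish_hearts [(0.93, [0.498, 0.044, 0.026]), (0.35, [0.646, 0.1, 0.12]), (0.16, [0.707, 0.398, 0.033])]
top dish_buttons [(0.91, [0.468, 0.158, 0.028])]
top jar_tall [(0.72, [0.644, 0.098, 0.122])]
top jar_short [(0.78, [0.66, -0.08, 0.069])]
top mug [(0.74, [0.481, -0.34, 0.035])]
top spool [(0.75, [0.64, -0.391, 0.032])]
top glue_gun []
top marker [(0.49, [0.493, 0.044, 0.027]), (0.48, [0.77, -0.003, 0.012])]
[[0.01, -1.0, 0.09, 0.5], [-1.0, -0.01, 0.02, -0.0], [-0.02, -0.09, -1.0, 1.27], [0.0, 0.0, 0.0, 1.0]]
scene call_button_top [(0.55, [0.527, 0.311, 0.024])]
scene dish_empty [(0.83, [0.496, -0.057, 0.024]), (0.72, [0.499, 0.042, 0.031]), (0.71, [0.714, 0.381, 0.03])]
scene dish_hearts [(0.77, [0.495, 0.047, 0.029]), (0.53, [0.478, 0.156, 0.028])]
scene dish_buttons [(0.59, [0.473, 0.158, 0.028])]
scene jar_tall [(0.56, [0.663, 0.085, 0.093])]
scene jar_short [(0.81, [0.677, -0.089, 0.07]), (0.27, [0.773, -0.006, 0.014])]
scene mug [(0.94, [0.488, -0.329, 0.06]), (0.73, [0.474, 0.158, 0.027]), (0.6, [0.652, -0.397, 0.027])]
scene spool [(0.72, [0.651, -0.399, 0.029])]
scene glue_gun [(0.93, [0.714, 0.38, 0.028])]
scene marker [(0.71, [0.772, -0.008, 0.015]), (0.27, [0.717, 0.381, 0.028])]
[[0.87, 0.34, -0.35, 1.1], [0.49, -0.64, 0.59, -0.77], [-0.02, -0.69, -0.72, 1.05], [0.0, 0.0, 0.0, 1.0]]
1.1 [0.28922945 0.60986776 0.22658536] [ 9.75594147e-01 -2.19581557e-01  4.98665862e-06 -8.78824902e-06] [[ 0.904 -0.428  0.   ]
 [-0.428 -0.904  0.   ]
 [ 0.    -0.    -1.   ]]
```

View pics/top0.png

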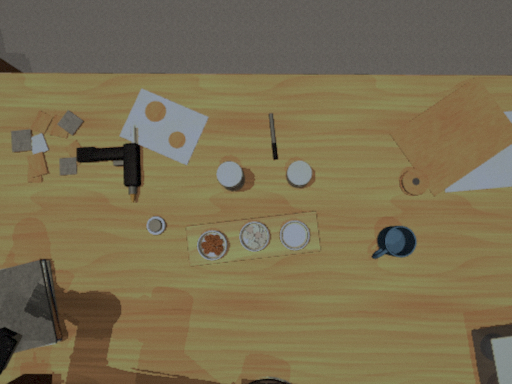

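View pics/scene0.png

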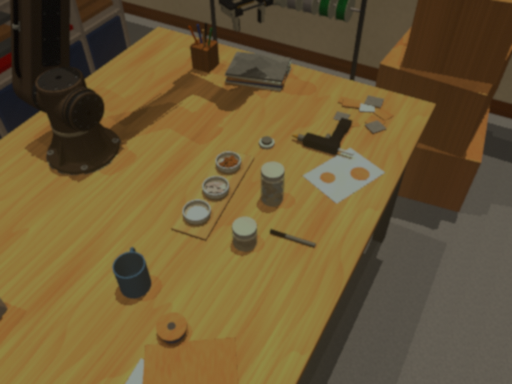

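The top view shows the button at px (156,226). The dishes from left to right are buttons (212,244), hearts (255,236) and empty (295,235). The tall jar is at (230,175) and the short one at (299,173), and the scene view agrees. Next I refine these positions with depth.

Run:
```python
from h import *
for c in("top","scene"):
    P=cloud(c,np.load(c+".npy"))
    for n,x,y,r,z0,z1 in(("button",.527,.315,.045,.008,.08),("empty",.497,-.065,.055,.03,.05),("hearts",.497,.044,.055,.03,.05),("buttons",.47,.158,.055,.03,.05),("tall",.65,.098,.05,.112,.14),("short",.665,-.08,.05,.063,.09)):
        Q=P[(np.hypot(P[...,0]-x,P[...,1]-y)<r)&(P[...,2]>z0)&(P[...,2]<z1)]
        if len(Q)<5: print(c,n,len(Q));continue
        (a,b),rr=cv2.minEnclosingCircle(Q[:,:2].astype(np.float32))
        print(c,n,len(Q),"circ",round(a,3),round(b,3),round(rr,3),"med",np.median(Q,0).round(3),"zmax",np.percentile(Q[:,2],[50,95,100]).round(4))
        if n=="button": 
            for h in (.012,.016,.02,.024,.028): 
                S=Q[Q[:,2]>h]; print(h,len(S),S.mean(0).round(3) if len(S) else "", np.ptp(S,0).round(3) if len(S) else "")
p=cv2.imread("pics/scene0.png")[120:165,240:295]; t=cv2.imread("pics/top0.png")[205:250,130:185]
cv2.imwrite("pics/btn.png",cv2.resize(np.vstack([t,p]),None,fx=6,fy=6,interpolation=cv2.INTER_CUBIC))
```

```text
top button 269 circ 0.519 0.313 0.026 med [0.52  0.311 0.018] zmax [0.0177 0.0261 0.0304]
0.012 213 [0.519 0.312 0.019] [0.047 0.051 0.018]
0.016 147 [0.519 0.313 0.022] [0.041 0.047 0.014]
0.02 112 [0.518 0.313 0.023] [0.035 0.036 0.01 ]
0.024 35 [0.52  0.313 0.026] [0.032 0.031 0.006]
0.028 2 [0.517 0.312 0.03 ] [0.011 0.011 0.002]
top empty 133 circ 0.497 -0.065 0.04 med [ 0.493 -0.066  0.035] zmax [0.0354 0.0403 0.0413]
top hearts 202 circ 0.493 0.043 0.04 med [0.496 0.041 0.035] zmax [0.0347 0.0393 0.0416]
top buttons 193 circ 0.467 0.155 0.04 med [0.471 0.156 0.035] zmax [0.0347 0.0396 0.0415]
top tall 523 circ 0.649 0.104 0.033 med [0.649 0.103 0.12 ] zmax [0.1201 0.1233 0.1272]
top short 488 circ 0.66 -0.076 0.033 med [ 0.66  -0.076  0.07 ] zmax [0.0699 0.074  0.077 ]
scene button 148 circ 0.529 0.308 0.031 med [0.529 0.306 0.017] zmax [0.0171 0.0269 0.03  ]
0.012 119 [0.528 0.309 0.02 ] [0.052 0.051 0.018]
0.016 83 [0.528 0.31  0.022] [0.042 0.047 0.014]
0.02 60 [0.526 0.311 0.024] [0.033 0.047 0.01 ]
0.024 31 [0.526 0.31  0.026] [0.032 0.032 0.006]
0.028 5 [0.526 0.307 0.029] [0.017 0.024 0.002]
scene empty 174 circ 0.502 -0.066 0.043 med [ 0.502 -0.064  0.036] zmax [0.0358 0.0398 0.0418]
scene hearts 226 circ 0.499 0.043 0.043 med [0.499 0.039 0.034] zmax [0.0344 0.0395 0.0421]
scene buttons 211 circ 0.474 0.155 0.042 med [0.475 0.154 0.035] zmax [0.0345 0.0402 0.0434]
scene tall 347 circ 0.656 0.104 0.035 med [0.657 0.101 0.121] zmax [0.1214 0.1248 0.1283]
scene short 405 circ 0.666 -0.075 0.035 med [ 0.667 -0.079  0.071] zmax [0.0711 0.0747 0.079 ]
```

View pics/btn.png

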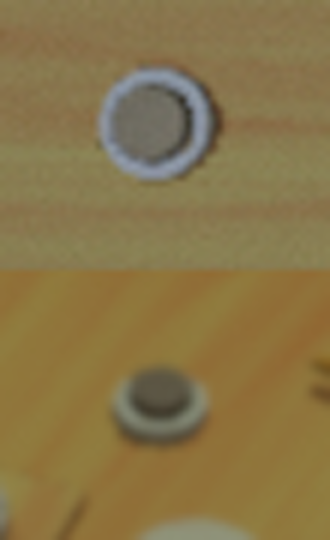

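The crop shows the grey cap in the middle of its white housing, at about px (155,225) in the top picture. Averaging both cameras gives:
- Button: (0.523, 0.312, 0.024)
- Empty dish: (0.499, -0.066)
- Tall jar: (0.652, 0.104)

I'll move above the button and shut the fingers on the way.

jog_arm:
  increments: [0,0,0,2.8,1.4,1,0,0,0,0,2.8,1.4,1,0,0,0,0,2.8,1.4,1,0,0,0,0,2.8,1.4,1,0,0,0,0,2.8,1.4,1,0,0,0,0,2.8,1.4,1,0,0,0,0,2.8,1.4,1,0,0,0,0,2.8,1.4,1,0,0,0,0,2.8,1.4,1,0,0,0,0,2.8,1.4,1,0,0,0,0,2.8,1.4,1,0,0,0,0,2.8,1.4,1,0,0,0,0,0,0,0,0,0,0,0,0,0,0,0,0,0,0,0,0,0,0]
  force: 10

```text
time: 2.6
position: [0.5209, 0.3146, 0.1069]
orientation: [0.976, -0.219, 0.0, -0.0]
ft_force: [0.0, -0.3, -0.2]
width: 0.0003
finger_force: 0.0
```

jog_arm:
  increments: [0,0,0,0.3,0.2,2,0,0,0,0,0,0,2,0,0,0,0,0,0,1.5,0,0,0,0,0,0,0,0,0,0,0,0,0,0,0]

```text
time: 3.1
position: [0.5226, 0.3119, 0.0521]
orientation: [0.976, -0.219, 0.0, -0.0]
ft_force: [-0.0, -0.5, 0.8]
width: 0.0003
finger_force: 0.0
```

Run:
```python
from h import *
o=bot.get_obs();t=o["position"];print(t)
p,d=bot.camera("scene");P=cloud("scene",d)
m=(np.hypot(P[...,0]-t[0],P[...,1]-t[1])<.05)&(P[...,2]>.04)&(P[...,2]<.09)
Q=P[m];print(len(Q),Q.min(0).round(3),Q.max(0).round(3))
T=np.array(bot.calibration("scene")["cam_to_world"])
B=P[(np.hypot(P[...,0]-.526,P[...,1]-.31)<.05)&(P[...,2]>.02)&(P[...,2]<.032)];print(len(B),B.mean(0).round(3))
c=p[100:180,220:320,::-1];cv2.imwrite("pics/s1.png",cv2.resize(c,None,fx=7,fy=7,interpolation=cv2.INTER_CUBIC))
```

```text
[0.52258169 0.3118912  0.05209447]
95 [0.508 0.292 0.053] [0.543 0.33  0.089]
59 [0.526 0.312 0.025]
```

View pics/s1.png

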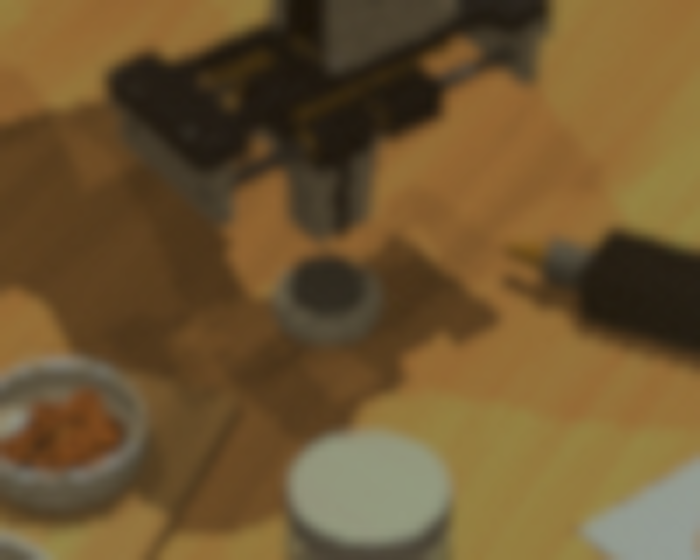

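The fingertips (px 325,232 in the crop) stand straight above the cap (325,285). Now I press slowly.

jog_arm:
  increments: [0,0,0,0,0,1,0,0,0,0,0,0,1,0,0,0,0,0,0,0.5,0,0,0,0,0,0,0.2,0,0,0,0,0,0,0.2,0,0,0,0,0,0,0,0,0,0,0,0,0,0,0]

```text
time: 3.85
position: [0.5228, 0.3111, 0.0228]
orientation: [0.976, -0.22, 0.0, -0.0]
ft_force: [0.3, 0.0, -0.6]
width: 0.0007
finger_force: 0.0
```

jog_arm:
  increments: [0,0,0,0,0,0.2,0,0,0,0,0,0,0.2,0,0,0,0,0,0,0,0]

```text
time: 4.15
position: [0.523, 0.3113, 0.0187]
orientation: [0.976, -0.219, 0.0, -0.0]
ft_force: [-0.1, -0.8, 3.8]
width: 0.0004
finger_force: 1.7
```

jog_arm:
  increments: [0,0,0,0,0,0.1,0,0,0,0,0,0,0.1,0,0,0,0,0,0,0,0]

```text
time: 4.45
position: [0.523, 0.3112, 0.0167]
orientation: [0.976, -0.22, 0.0, -0.0]
ft_force: [1.0, 0.7, 3.8]
width: 0.0008
finger_force: 2.3
```

jog_arm:
  increments: [0,0,0,0,0,0.1,0,0,0,0,0,0,0.1,0,0,0,0,0,0,0,0]

```text
time: 4.75
position: [0.523, 0.3113, 0.0161]
orientation: [0.976, -0.219, 0.0, -0.0]
ft_force: [-2.9, -1.5, 16.3]
width: 0.0006
finger_force: 8.1
```

Run:
```python
from h import *
for c,x,y in(("top",.519,.313),("scene",.527,.311)):
    P=cloud(c,np.load(c+".npy")); r=np.hypot(P[...,0]-x,P[...,1]-y); z=P[...,2]
    for a in np.arange(0,.044,.004):
        m=(r>=a)&(r<a+.004); print(c,round(a,3),m.sum(),np.percentile(z[m],[25,50,75]).round(4) if m.any() else "")
```

```text
top 0.0 6 [0.0234 0.0258 0.0267]
top 0.004 22 [0.0208 0.0217 0.0234]
top 0.008 31 [0.0208 0.0225 0.0247]
top 0.012 52 [0.0192 0.022  0.0244]
top 0.016 56 [0.0125 0.0169 0.021 ]
top 0.02 75 [0.011  0.0127 0.0143]
top 0.024 87 [-0.      0.0041  0.0108]
top 0.028 90 [-0.0011  0.0005  0.0016]
top 0.032 113 [-0.0016  0.0005  0.0017]
top 0.036 123 [-0.0014  0.0008  0.0026]
top 0.04 141 [-0.0014  0.0002  0.0018]
scene 0.0 3 [0.0239 0.0239 0.0262]
scene 0.004 11 [0.0232 0.0247 0.0271]
scene 0.008 15 [0.0179 0.0217 0.024 ]
scene 0.012 40 [0.0158 0.0206 0.025 ]
scene 0.016 34 [0.0107 0.0137 0.0199]
scene 0.02 52 [0.0048 0.0115 0.0151]
scene 0.024 37 [0.0023 0.0081 0.0123]
scene 0.028 31 [0.0004 0.002  0.0038]
scene 0.032 39 [0.0016 0.003  0.0044]
scene 0.036 42 [0.0013 0.0024 0.0031]
scene 0.04 56 [0.001  0.0019 0.0042]
```

The housing is at about 12.5 mm and the cap at about 22 mm, so the hard stop at 16 mm is the cap fully down. Next I release it, rise and travel high to the empty dish.

jog_arm:
  increments: [0,0,0,0,0,-0.5,0,0,0,0,0,0,-0.5,0,0,0,0,0,0,-1,0,0,0,0,0,0,-2,0,0,0,0,0,0,-3,0,0,0,0,0,0,-3,0,0,0,0,0,0,-3,0,0,0,0,0,0,-3,0,0,0,0,0,0,-3,0,0,0,0,0,0,-3,0,0,0,0,0,0,0,0,0,0,0,0,0,0,0]

```text
time: 5.95
position: [0.5224, 0.311, 0.2352]
orientation: [0.976, -0.22, 0.0, -0.001]
ft_force: [-0.7, 0.4, -1.1]
width: 0.0008
finger_force: 0.0
```

jog_arm:
  increments: [0,0,0,0.5,1.2,0,0,0,0,0,1,2.5,0,0,0,0,0,1,2.5,0,0,0,0,0,1,2.5,0,0,0,0,0,1,2.5,0,0,0,0,0,1,2.5,0,0,0,0,0,1,2.5,0,0,0,0,0,1,2.5,0,0,0,0,0,1,2.5,0,0,0,0,0,1,2.5,0,0,0,0,0,1,2.5,0,0,0,0,0,1,2.5,0,0,0,0,0,1,2.5,0,0,0,0,0,1,2.5,0,0,0,0,0,0.5,1.3,0,0,0,0,0,0,0,0,0,0,0,0,0,0,0,0]

```text
time: 7.65
position: [0.4988, -0.0654, 0.234]
orientation: [0.975, -0.22, -0.0, 0.0]
ft_force: [0.0, -0.3, 0.1]
width: 0.0003
finger_force: 0.0
```

Run:
```python
from h import *
o=bot.get_obs();t=o["position"];M=R.from_quat(o["orientation"]).as_matrix();print(o["time"],t,o["ft_force"])
for n,g in(("empty",(.499,-.066,.066)),("tall",(.652,.104,.15))): print(n,(M.T@(np.array(g)-t)*100).round(2))
```

```text
7.65 [ 0.49881488 -0.0653661   0.23400797] [ 0.04951268 -0.29425385  0.12398033]
empty [ 0.06  0.04 16.8 ]
tall [  6.57 -21.88   8.38]
```

jog_arm:
  increments: [0,0,0,0,0,1.5,0,0,0,0,0,0,2.5,0,0,0,0,0,0,2.5,0,0,0,0,0,0,2.5,0,0,0,0,0,0,2.5,0,0,0,0,0,0,2.5,0,0,0,0,0,0,1.8,0,0,0,0,0,0,1,0,0,0,0,0,0,0,0,0,0,0,0,0,0,0]

```text
time: 8.65
position: [0.4997, -0.0648, 0.067]
orientation: [0.976, -0.219, 0.0, 0.0]
ft_force: [0.7, 0.9, 0.2]
width: 0.0003
finger_force: 0.0
```

Run:
```python
from h import *
o=bot.get_obs();print(o["time"],o["position"])
p,d=bot.camera("scene")
c=p[90:260,130:310,::-1];cv2.imwrite("pics/s2.png",cv2.resize(c,None,fx=3.5,fy=3.5,interpolation=cv2.INTER_CUBIC))
```

```text
8.65 [ 0.49969644 -0.06478312  0.06703881]
```

View pics/s2.png

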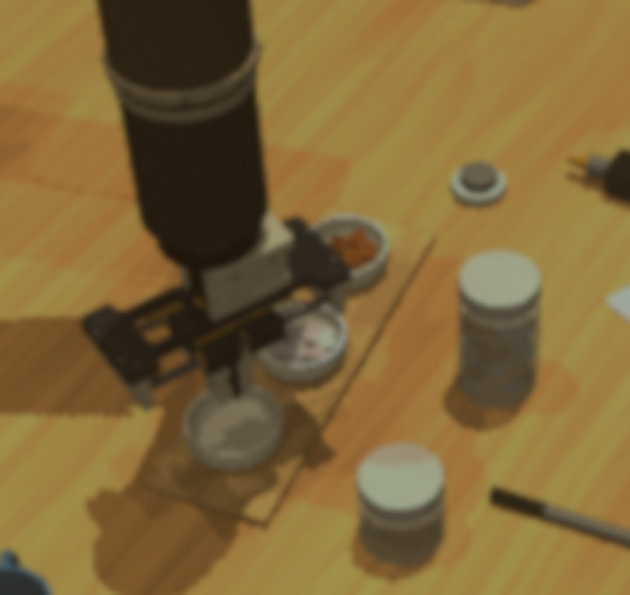

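The button is up again (478,178), and the fingertips (235,392) are about 3 cm above the middle of the empty dish (233,425). I'll hold here for about 2.6 s.

jog_arm:
  increments: [0,0,0,0,0,0,0,0,0,0,0,0,0,0,0,0,0,0,0,0,0,0,0,0,0,0,0,0,0,0,0,0,0,0,0,0,0,0,0,0,0,0,0,0,0,0,0,0,0,0,0,0,0,0,0,0,0,0,0,0,0,0,0,0,0,0,0,0,0,0,0,0,0,0,0,0,0,0,0,0,0,0,0,0,0,0,0,0,0,0,0,0,0,0,0,0,0,0,0,0,0,0,0,0,0,0,0,0,0,0,0,0,0,0,0,0,0,0,0,0,0,0,0,0,0,0,0,0,0,0,0,0,0,0,0,0,0,0,0,0]

```text
time: 10.7
position: [0.4992, -0.0652, 0.0666]
orientation: [0.976, -0.22, -0.0, 0.0]
ft_force: [-0.5, 0.5, -0.9]
width: 0.0007
finger_force: 0.0
```

jog_arm:
  increments: [0,0,0,0,0,0,0,0,0,0,0,0,0,0,0,0,0,0,0,0,0,0,0,0,0,0,0,0,0,0,0,0,0,0,0,0,0,0,0,0,0,0,0,0,0,0,0,-1,0,0,0,0,0,0,-2.5,0,0,0,0,0,0,-3,0,0,0,0,0,0,-3,0,0,0,0,0,0,-3,0,0,0,0,0,0,-3,0,0,0,0,0,0,-2.5,0,0,0,0,0,0,-1,0,0,0,0,0,0,0,0]

```text
time: 12.2
position: [0.4998, -0.0651, 0.2583]
orientation: [0.976, -0.22, 0.002, -0.001]
ft_force: [-0.1, 0.7, -0.1]
width: 0.0005
finger_force: 0.0
```

jog_arm:
  increments: [0,0,0,0.3,-1,0,0,0,0,0,0.6,-2,0,0,0,0,0,0.6,-2,0,0,0,0,0,0.6,-2,0,0,0,0,0,0.6,-2,0,0,0,0,0,0.6,-2,0,0,0,0,0,0.6,-2,0,0,0,0,0,0.6,-2,0,0,0,0,0,0.6,-2,0,0,0,0,0,0.6,-2,0,0,0,0,0,0.6,-2,0,0,0,0,0,0.3,-0.9,0,0,0,0,0,0,0,0,0,0,0,0,0,0,0,0]

```text
time: 13.6
position: [0.6525, 0.1044, 0.2561]
orientation: [0.976, -0.22, -0.0, 0.0]
ft_force: [-0.3, 0.1, -1.1]
width: 0.0005
finger_force: 0.0
```

Run:
```python
from h import *
o=bot.get_obs();t=o["position"];M=R.from_quat(o["orientation"]).as_matrix();print(o["time"],t,o["ft_force"])
for n,g in(("tall",(.652,.104,.15)),): print(n,(M.T@(np.array(g)-t)*100).round(2))
```

```text
13.6 [0.65247766 0.10439758 0.2561328 ] [-0.30318609  0.06228344 -1.14164318]
tall [-0.02  0.05 10.61]
```

jog_arm:
  increments: [0,0,0,0,0,1,0,0,0,0,0,0,2,0,0,0,0,0,0,2,0,0,0,0,0,0,2,0,0,0,0,0,0,1.5,0,0,0,0,0,0,1,0,0,0,0,0,0,0.8,0,0,0,0,0,0,0,0,0,0,0,0,0,0,0]

```text
time: 14.5
position: [0.653, 0.1043, 0.1541]
orientation: [0.976, -0.22, 0.0, -0.0]
ft_force: [0.5, -0.1, 1.0]
width: 0.0003
finger_force: 0.0
```

Run:
```python
from h import *
o=bot.get_obs();print(o["time"],o["position"])
p,d=bot.camera("scene")
c=p[90:260,170:350,::-1];cv2.imwrite("pics/s3.png",cv2.resize(c,None,fx=3.5,fy=3.5,interpolation=cv2.INTER_CUBIC))
```

```text
14.5 [0.65296951 0.10431553 0.15411718]
```

View pics/s3.png

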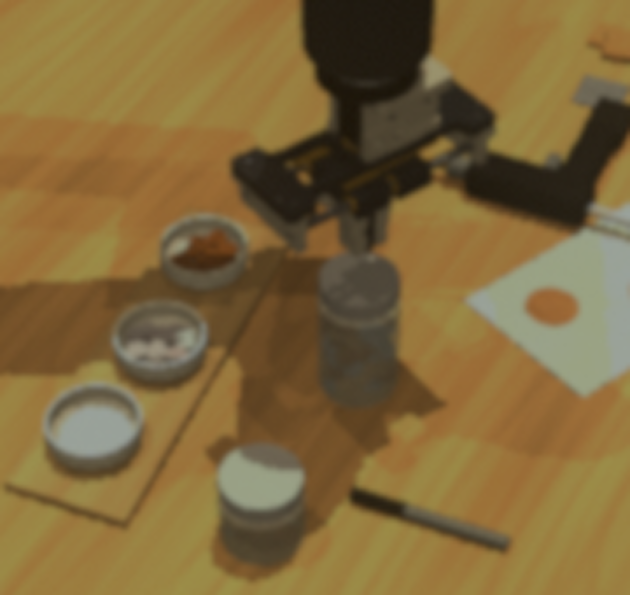

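The fingertips (362,250) are above the middle of the tall jar's lid (358,278). I'll lower by 1 cm and hold.

jog_arm:
  increments: [0,0,0,0,0,0.5,0,0,0,0,0,0,0.4,0,0,0,0,0,0,0,0,0,0,0,0,0,0,0,0,0,0,0,0,0,0,0,0,0,0,0,0,0,0,0,0,0,0,0,0,0,0,0,0,0,0,0,0,0,0,0,0,0,0,0,0,0,0,0,0,0,0,0,0,0,0,0,0,0,0,0,0,0,0,0,0,0,0,0,0,0,0,0,0,0,0,0,0,0,0,0,0,0,0,0,0,0,0,0,0,0,0,0,0,0,0,0,0,0,0,0,0,0,0,0,0,0,0,0,0,0,0,0,0,0,0,0,0,0,0,0]

```text
time: 16.55
position: [0.6527, 0.1044, 0.1446]
orientation: [0.976, -0.22, -0.0, -0.0]
ft_force: [-0.9, 0.1, 0.3]
width: 0.0006
finger_force: 0.0
```

jog_arm:
  increments: [0,0,0,0,0,0,0,0,0,0,0,0,0,0,0,0,0,0,0,0,0,0,0,0,0,0,0,0,0,0,0,0,0,0,0,0,0,0,0,0,0,0,0,0,0,0,0,0,0,0,0,0,0,0,0,0]

```text
time: 17.35
position: [0.6527, 0.1044, 0.1446]
orientation: [0.976, -0.22, -0.0, 0.0]
ft_force: [-0.3, 0.4, 0.4]
width: 0.0005
finger_force: 0.0
```

```bash
python3 -c "
from bench import bot
print(bot.get_obs()['position'],bot.close_job())"
```

```text
the job is handed in; nothing more can be done
[0.65269963 0.10437245 0.14455777] None
```

The job is handed in at about 17 s: I pressed the call button fully and it sprang back, then pointed at the empty dish and at the tall jar's lid for over two seconds each; the arm finished still pointing at the jar, and nothing but the button was touched.

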